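Put the rectangular pastry cutter back in its case

ROBOT

A 7-joint arm with a two-finger parallel gripper is mounted at the origin on the work surface. World frame = base frame: x ahead of the robot, y to its left, z up, the work surface at z = 0. Lengths are in m, angles in rad, forces in N, time in s.
With the tool pointing down it reaches from about 0.35 to 0.9 m from the base axis. Payload 8.1 kg.
Tool frame: the origin (TCP) lies midway between the tips of the shut fingers; the grasp point (between the pads) lies 19 mm behind it; z points along the fingers, y is the line along which they close (so a half turn about z gives the same grasp; the last joint's range is limited). The gripper opens to 92 mm and grips with 3 to 60 N. Pads are 19 mm wide; open, the fingers measure 130 mm over their backs; the gripper's body (75 mm by 190 mm) begins 47 mm behind the grasp point.
Start: joints at [-1.302, 0.434, 0.025, 1.573, -0.012, 1.134, -0.075], TCP at [0.227, 0.582, 0.227] pointing down, gripper open.
Joint ranges: [-2.62, 2.62], [-0.44, 2.09], [-1.27, 1.32], [0.08, 2.57], [-1.32, 4.46], [0.12, 2], [-2.74, 2.74]. Speed limits (rad/s): [2.22, 2.22, 3.01, 3.01, 3.14, 3.14, 3.14].

INTERFACE

Orientations are given as [roll, pitch, yaw] about the fixed x, y, z axes, in that order (R = Rz(yaw) Ry(pitch) Rx(roll)).
In Python, from station import * gives the robot as it stands.
- The arm moves only by the tool drive_tool, never from a script. Its argument "deltas" is a list of rows, each a list of 6 numbers: the shift along the tool's x, y, z each as a share of 500 mm, from -1 to 1, then the turn, a rotation vector about the tool's x, y, z each as a share of 360 degrees, from -1 to 1. In form: [[x, y, z, ax, ay, az], ...]. A call has 1 to 12 rows; each row shifts and turns the commanded pose from where the row before left it, along the tool's axes as they then stand; what a row does not reach is not made up. A row lasts 1/8 s, in which the tool goes at most 62.5 mm and 10.7 degrees, less where a joint would pass 70% of its speed; a pose out of reach is approached as far as the arm can. A call with a number of a shift or a turn outside -1 to 1 is refused whole. A call with a gripper value outside its range is refused whole. "jaw" is the finger opening in mm, from 0 to 91.8, set as the call begins (left out, the last holds). The fingers move at their own pace and stop on an object; "force" is the grip in N (left out, the last holds). Time passes only in rows, so rows that do not move let the fingers close. It gives the time, the measured TCP pose, the force, the opening and the grip force at its end, in the units of the state.
- sense(): the state, without advancing time (a new reading comes with each control period).
- snapshot(name): name is "scene" or "side" or "wrist"; returns a dict with "image" (400x640x3 uint8, red, green, blue), "fov_y" (degrees; the focal length in pixels is half the picture's height over the tangent of half this angle, whatever the lens; pixels are square), "cx", "cy" (the principal point, pixels), "cam_to_world" (4x4, takes a point from camera to world coordinates). Camera axes: x right, y up, looking along -z (the intrinsics and any distortion apply to the point x, -y, -z); pixel columns grow to the right and rows downward; lengths in m; the calibration is good to about 2 mm. A picture is of the moment at which its call begins. There is no depth.
- job_done(): hands the job in; it is judged then, once.
The state is a dict: "time": time; "joints": joint angles; "dq": joint speeds; "tau": joint torques, N m; "eef_pos": TCP position; "ee_rot": TCP orientation; "contact_force": force on the tool from outside, world axes, zero at the start; "wrist_torque": the same for the moment, N m; "grip_width": finger opening in m; "grip_force": force on a finger pad.
Only numpy, scipy, OpenCV 4.12 (cv2) and the standard library are available. Lean on these libraries where they do the work, as an engineer would, in place of code of your own. Each camera call takes 0.05 s, during which the arm holds its last target. There are 200 camera calls.

TASK

Put the rectangular pastry cutter back in the cutter case: set it down (do not drop it) flat on the rectangular outline that marks its own bay, centred on the outline and turned the same way. Then shut the lid fully, and last swing the hasp flat against the front of the case, over the lid's catch. Leave everything else where it is: the triangular cutter is still in use on the board, and the round one is already away.

Things in the scene. Friction and masses are not known exactly. Their poses are not given: they have to be found in the camera images.
- rect_cutter: The cutter to put away. Plain steel, 64 mm high over all: a rectangular block 56 mm (own x) by 84 mm (own y), 36 mm high with a black grip bar centred on top, 24 mm thick (own x), 60 mm long (own y), from 36 to 64 mm up. Origin: centre of the underside. Weighs about 0.25 kg. It stands upright on the white chopping board (12 mm thick) on the robot's right.
- label_rect: The black rectangular outline, 56 mm (own x) by 84 mm (own y), flush in the floor of the cutter's own bay. Origin: its centre, at floor level, 6 mm above the table; its axes are parallel to the case's. The three bays (outlines rectangle, round, triangle; their order varies) are each about 90 mm (x) by 102 mm (y), with dividers rising 20 mm and outer walls 32 mm above the table.
- case: The white plastic case, fixed to the table: a tray 290 mm (own x) by 110 mm (own y), walls 4 mm thick and 32 mm high. Origin: centre of its underside, on the table. Lid hinged along its +y long side; the hasp is on the front, its -y side. Bay centres at x = -94, 0 and +94 mm, y = 0.
- lid (a joint): Lid angle, rad: 0 shut, about 1.6 standing open, limit 1.85. The lid is a shell 290 by 110 mm, 50 mm deep, 4 mm thick; shut, its top is 82 mm above the table. The stiff hinge holds it where it is left most of the way: push it over from behind (+y side), then press down on its top, 2 to 4 N.
- lid_hinge (a point): Middle of the lid's hinge line, which runs along the case's x: 55 mm to +y of the case's origin and 32 mm above the table.
- lid_edge (a point): Middle of the lid's free long edge, on the outer (top) face: 110 mm from the hinge line along the lid and 50 mm out of it, so when shut it is 82 mm above the table over the front of the case. Its axes turn with the lid.
- hasp (a joint): Hasp angle, rad: 0 flat against the case's front (shut), 1.57 standing straight out to the case's -y, limit 1.9. Stays where it is left; a push of about 0.5 N turns it.
- hasp_hinge (a point): On the hasp's upright hinge axis, 44 mm above the table; 40 mm to -x and 60 mm to -y of the case's origin. The hasp is a steel strap 85 mm long, 4 mm thick, from 22 to 66 mm above the table; shut, it points along the case's +x.
- hasp_tip (a point): Free end of the hasp strap, 85 mm from its hinge axis, 44 mm above the table. Push the strap 55 mm or more from its axis: when shut, the lid's catch pokes through the window 31 to 39 mm from the axis and stands 14 mm out of the case's front.
- tri_cutter: Bystander on the board. Plain steel, 64 mm high over all: a triangle of 83 mm sides, 36 mm high with a black grip bar centred on top, 24 mm thick (own x), 60 mm long (own y), from 36 to 64 mm up. Origin: centre of the underside.
- round_cutter: Bystander, already in its own bay in the case. Plain steel, 64 mm high over all: a disc 72 mm across, 36 mm high with a black grip bar centred on top, 24 mm thick (own x), 60 mm long (own y), from 36 to 64 mm up. Origin: centre of the underside. Its grip bar also lies along the case's y.
- shaker: Bystander: clear jar, 52 mm across, 110 mm high, upright. Origin: centre of the underside.
- bowl: Bystander: steel bowl, 96 mm across, 45 mm high. Origin: centre of the underside.
- rolling_pin: Bystander: wooden rolling pin lying along its own x, 340 mm long, 44 mm thick. Origin: underneath its middle.
- spatula: Bystander: spatula lying on the counter in front of the robot, 260 mm long, flat.
There are look-alikes about, which are no part of the job. What is shaped like the rect_cutter but orange is not meant.

How it is judged:
By the outcome, as a careful person would: the job done as asked, in the order asked, and still so for the second after the job is handed in, with the robot touching nothing.
It also fails if it takes over 69 s, if anything falls off the work surface, if the arm or the gripper's body presses on something with over 40 N, if the wrist force passes 120 N, or if a joint passes its speed limit or range.

## Working session

There is one attempt and no reset: what is moved stays moved. The work goes in short steps, Python scripts to look and compute and a tool call to move; the robot and the scene stay as the last step left them, time stands still between calls to the robot, and variables do not carry over. Pictures are saved under pics/ and viewed, at most 10 in all, crops included, and the job is handed in when it is done.

Besides the shell and the picture viewer there is one more tool, called as name(argument=value, ...) on one line, values as JSON. drive_tool: Moves the arm, as the interface text tells. Its arguments: {"type":"object","properties":{"deltas":{"type":"array","items":{"type":"array","items":{"type":"number"}}},"jaw":{"type":"number"},"force":{"type":"number"}},"required":["deltas"]}

```bash
ls; mkdir -p pics; python3 - <<'E'
from station import *
import cv2,numpy as np
s=sense();print(s['time'],s['eef_pos'],s['ee_rot'])
for n in ['scene','side','wrist']:
    p=snapshot(n);cv2.imwrite(f'pics/{n}0.png',p['image'][:,:,::-1]);print(n,{k:v for k,v in p.items() if k!='image'})
    np.save(f'pics/{n}0.npy',p,allow_pickle=True)
E
```

```text
pics
0.0 [0.22692601 0.58181001 0.22595372] [-3.14005818e+00  1.69288515e-04  2.76976489e+00]
scene {'fov_y': 49.453886331185316, 'cx': 318.06929586775374, 'cy': 200.30290399003516, 'cam_to_world': array([[-3.43809051e-01, -5.66514354e-01,  7.48903748e-01,
         1.38193725e+00],
       [ 9.39039417e-01, -2.07889794e-01,  2.73837191e-01,
         1.92626274e-01],
       [ 5.56746056e-04,  7.97397843e-01,  6.03453701e-01,
         7.85380570e-01],
       [ 0.00000000e+00,  0.00000000e+00,  0.00000000e+00,
         1.00000000e+00]])}
side {'fov_y': 50.206021640240344, 'cx': 317.2611311750407, 'cy': 193.59357897351885, 'cam_to_world': array([[ 0.74543058,  0.33918837, -0.57383317, -0.26463237],
       [-0.66639381,  0.35867858, -0.65365814, -1.02357496],
       [-0.01589157,  0.86965564,  0.49340301,  0.77497748],
       [ 0.        ,  0.        ,  0.        ,  1.        ]])}
wrist {'fov_y': 59.28564550906454, 'cx': 314.42257391112355, 'cy': 204.701643863209, 'cam_to_world': array([[ 0.36374565, -0.89912007, -0.24345884,  0.16296641],
       [ 0.93149671,  0.35061688,  0.09685909,  0.60906707],
       [-0.00172717, -0.26201318,  0.96506275,  0.3827017 ],
       [ 0.        ,  0.        ,  0.        ,  1.        ]])}
```

View pics/scene0.png

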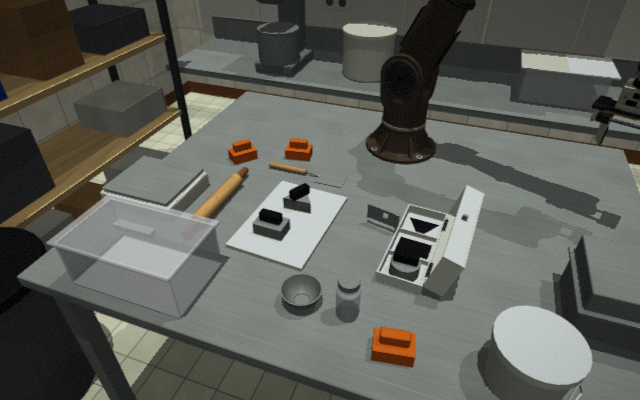

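View pics/side0.png

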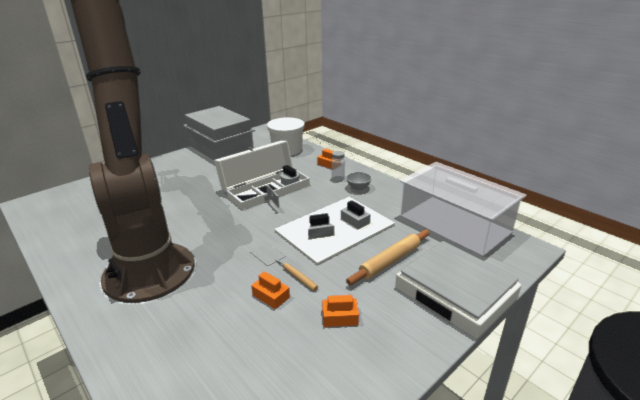

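The scene view shows the rect cutter at about (271,224) and the tri cutter at (297,197) on the board. The case is around (425,250) with the lid open to the right and the hasp at (382,215). The side view shows the same layout. I'll enlarge both.

```bash
cat > h.py <<'E'
import numpy as np,cv2
def load(n): return np.load(f'pics/{n}.npy',allow_pickle=True).item()
def snap(n,name):
    from station import snapshot
    p=snapshot(n);np.save(f'pics/{name}.npy',p,allow_pickle=True);cv2.imwrite(f'pics/{name}.png',p['image'][:,:,::-1]);return p
def F(p): return 200/np.tan(np.radians(p['fov_y']/2))
def ray(p,u,v):
    d=np.array([(u-p['cx'])/F(p),-(v-p['cy'])/F(p),-1]);T=p['cam_to_world'];return T[:3,3],T[:3,:3]@d
def plane(p,u,v,z):
    o,d=ray(p,u,v);return o+d*(z-o[2])/d[2]
def tri(*obs):
    A=np.zeros((3,3));b=np.zeros(3);R=[]
    for p,u,v in obs:
        o,d=ray(p,u,v);d=d/np.linalg.norm(d);M=np.eye(3)-np.outer(d,d);A+=M;b+=M@o;R.append((M,o))
    x=np.linalg.solve(A,b);return x,[np.linalg.norm(M@(x-o)) for M,o in R]
def proj(p,X):
    T=p['cam_to_world'];c=T[:3,:3].T@(np.asarray(X)-T[:3,3]);return p['cx']+F(p)*c[0]/-c[2],p['cy']-F(p)*c[1]/-c[2]
def crop(name,x,y,w,h,k,out):
    cv2.imwrite(f'pics/{out}.png',cv2.resize(load(name)['image'][y:y+h,x:x+w,::-1],None,fx=k,fy=k,interpolation=cv2.INTER_CUBIC))
E
python3 - <<'E'
from h import *
crop('scene0',225,170,265,135,3,'c1')
crop('side0',205,130,200,140,4,'c2')
a=load('scene0');b=load('side0')
for n,u,v,z in [('rect',271,230,.03),('tri',297,203,.03),('caseFR',425,295,0)]: print(n,plane(a,u,v,z))
E
```

```text
rect [ 0.6094957  -0.22222904  0.03      ]
tri [ 0.47723533 -0.20230409  0.03      ]
caseFR [0.664425   0.19535591 0.        ]
```

View pics/c1.png

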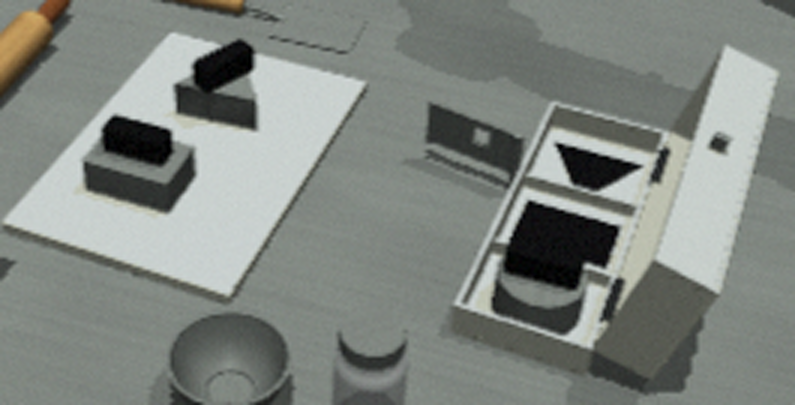

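View pics/c2.png

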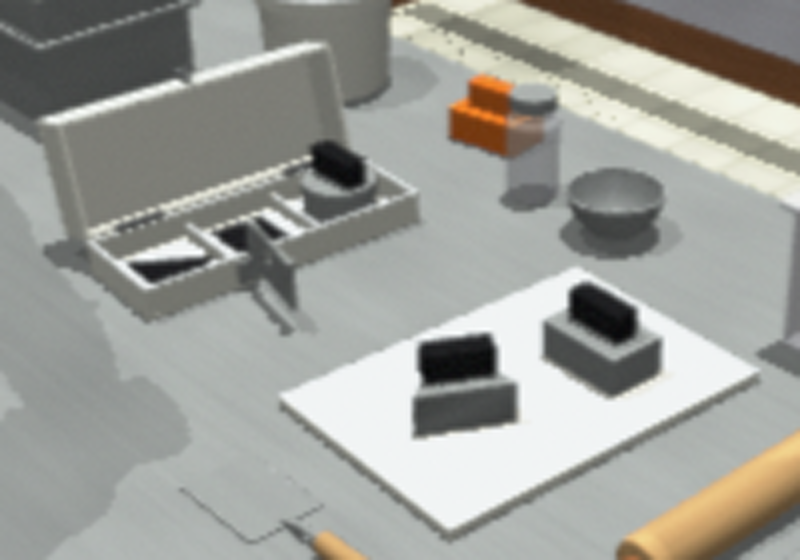

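The crops show that the middle bay holds the rectangle outline (c1 about 565,235) and the far bay holds the round cutter. The triangle outline is in the bay nearest the robot. The hasp stands out near the tri bay divider. The rect cutter's top corners are at c1 (84,155), (168,178) and (194,150).

```bash
python3 - <<'E'
from h import *
a=load('scene0');b=load('side0')
A=lambda x,y:(a,225+(x-1)/3,170+(y-1)/3)
B=lambda x,y:(b,205+(x-1.5)/4,130+(y-1.5)/4)
P={}
for n,p,q in [('front-near',(553,103),(150,292)),('front-far',(455,307),(418,194)),
 ('back-near',(665,130),(88,238)),('lidtopnear',(728,46),(42,122)),('lidtopfar',(660,263),(325,43)),
 ('hasptip top',(430,103),(297,267)),('hasp hinge top',(524,143),(250,220)),
 ('cut W/right-front',(84,155),(658,345)),('cut S',(168,178),(660,346)),('cutgrip top ctr',(138,126),(604,297)),
 ('trigrip',(224,55),(457,345))]:
    x,e=tri(A(*p),B(*q));P[n]=x;print(n,x.round(4),np.round(e,4))
d=P['front-far']-P['front-near'];print(np.linalg.norm(d),np.degrees(np.arctan2(d[1],d[0])))
# rect cutter top block face corners on z=.048
for p in [(84,155),(168,178),(194,150)]: print('S',plane(*A(*p),.048).round(4))
for q in [(546,340),(612,365),(658,345)]: print('D',plane(*B(*q),.048).round(4))
E
```

```text
front-near [0.3733 0.0979 0.0293] [0.0021 0.0021]
front-far [0.6601 0.0754 0.0286] [0.0004 0.0004]
back-near [0.3808 0.2049 0.0343] [0.0012 0.0012]
lidtopnear [0.3738 0.2424 0.1362] [0.0046 0.0046]
lidtopfar [0.6696 0.2185 0.1358] [0.0014 0.0014]
hasptip top [ 0.4571 -0.003   0.0631] [0.0023 0.0023]
hasp hinge top [0.4791 0.0903 0.0616] [0.0005 0.0005]
cut W/right-front [ 0.6092 -0.275   0.0443] [0.0001 0.0001]
cut S [ 0.618  -0.2262  0.0267] [0.0337 0.0337]
cutgrip top ctr [ 0.5919 -0.2295  0.0763] [0.0014 0.0014]
trigrip [ 0.4629 -0.2     0.0735] [0.0003 0.0003]
0.2876750978325527 -4.473775221389095
S [ 0.6129 -0.2726  0.048 ]
S [ 0.6157 -0.1905  0.048 ]
S [ 0.5732 -0.1843  0.048 ]
D [ 0.5458 -0.2132  0.048 ]
D [ 0.5576 -0.2738  0.048 ]
D [ 0.6048 -0.2788  0.048 ]
```

drive_tool(deltas=[[0,0,-0.012,0,0,0.029],[0,0,-0.012,0,0,0.029],[0,0,-0.012,0,0,0.029],[0,0,-0.012,0,0,0.029],[0,0,-0.012,0,0,0.029],[0,0,-0.012,0,0,0.029],[0,0,-0.012,0,0,0.029]], jaw=60, force=20)

```text
time: 1.02
eef_pos: [0.227, 0.5821, 0.2686]
ee_rot: [-3.141, 0.001, 1.488]
contact_force: [0.5, -0.4, 0.9]
grip_width: 0.0599
grip_force: 0.0
```

drive_tool(deltas=[[-0.084,0.065,0,0,0,0],[-0.084,0.065,0,0,0,0],[-0.084,0.065,0,0,0,0],[-0.084,0.065,0,0,0,0],[-0.084,0.065,0,0,0,0],[-0.084,0.065,0,0,0,0],[-0.084,0.065,0,0,0,0],[-0.084,0.065,0,0,0,0],[-0.084,0.065,0,0,0,0],[-0.084,0.065,0,0,0,0],[0,0,0,0,0,0],[0,0,0,0,0,0]])

```text
time: 2.52
eef_pos: [0.5186, 0.1391, 0.2684]
ee_rot: [-3.141, -0.0, 1.494]
contact_force: [-0.3, -0.4, -0.2]
grip_width: 0.0603
grip_force: 0.0
```

```bash
python3 - <<'E'
from h import *
snap('wrist','w1')
E
```

drive_tool(deltas=[[-0.091,0.025,0,0,0,0],[-0.091,0.025,0,0,0,0],[-0.091,0.025,0,0,0,0],[-0.091,0.025,0,0,0,0],[-0.091,0.025,0,0,0,0],[-0.091,0.025,0,0,0,0],[-0.091,0.025,0,0,0,0],[-0.091,0.025,0,0,0,0],[0,0,0,0,0,0],[0,0,0,0,0,0]])

```text
time: 3.82
eef_pos: [0.5912, -0.2299, 0.2683]
ee_rot: [-3.141, -0.001, 1.496]
contact_force: [-1.3, 0.5, 0.2]
grip_width: 0.06
grip_force: 0.0
```

```bash
python3 - <<'E'
from h import *
snap('wrist','w2')
a=load('w1')['image'][::,::,::-1];b=load('w2')['image'][:,:,::-1]
cv2.imwrite('pics/w12.png',np.hstack([cv2.resize(a[:,60:],(400*580//580*1,276)),cv2.resize(b[:,60:],(400,276))]))
E
```

```text
(no output)
```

View pics/w12.png

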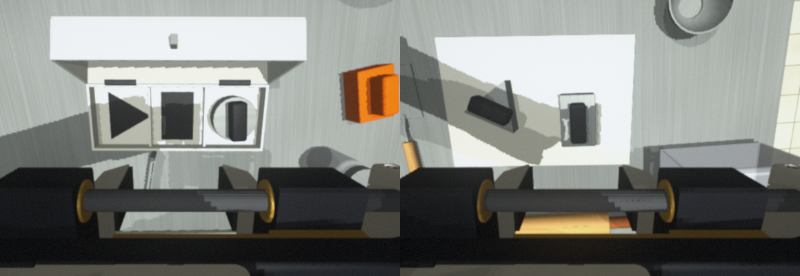

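The left picture shows the case from above, with the rectangle outline at full-resolution pixel (318,167). The right shows the rect cutter at about (317,177), nearly aligned with the tool.

```bash
python3 - <<'E'
from h import *
for n,(x0,y0,x1,y1) in [('w1',(285,125,350,205)),('w2',(290,140,345,215))]:
    p=load(n);T=p['cam_to_world'];print(n,T[:3,3].round(3),(-T[:3,2]).round(3))
    g=cv2.cvtColor(p['image'],cv2.COLOR_RGB2GRAY)[y0:y1,x0:x1]
    for th in (35,50):
        m=(g<th).astype(np.uint8);N,L,S,C=cv2.connectedComponentsWithStats(m);i=1+S[1:,4].argmax()
        pts=np.argwhere(L==i)[:,::-1].astype(np.float32)+[x0,y0];r=cv2.minAreaRect(pts.astype(np.float32));q=cv2.boxPoints(r)
        print(th,S[i],np.round(r[0],1),np.round(r[1],1),r[2])
        for z in ([.006] if n=='w1' else [.076]):
            W=np.array([plane(p,u,v,z) for u,v in q]);c=W.mean(0)
            e=[W[1]-W[0],W[2]-W[1]];print(z,c.round(4),[(np.linalg.norm(k).round(4),np.degrees(np.arctan2(k[1],k[0])).round(1)) for k in e],W[:,:2].round(4).tolist())
crop('w1',200,90,240,150,3,'x1') ; crop('w2',265,120,100,120,5,'x2')
a=cv2.imread('pics/x1.png');b=cv2.imread('pics/x2.png')[:,:]
b=cv2.resize(b,(500*450//600,450));a=a[:, 200:600]
cv2.imwrite('pics/x12.png',np.hstack([a,b]))
E
```

```text
w1 [0.525 0.21  0.425] [-0.02  -0.261 -0.965]Traceback (most recent call last):
  File "<stdin>", line 6, in <module>
ValueError: attempt to get argmax of an empty sequence
```

```bash
python3 - <<'E'
from h import *
for n,(x0,y0,x1,y1) in [('w1',(285,125,350,205)),('w2',(290,140,345,215))]:
    p=load(n)
    g=cv2.cvtColor(p['image'],cv2.COLOR_RGB2GRAY)[y0:y1,x0:x1];print(g.min(),g.max())
    for th in (60,75,90):
        m=(g<th).astype(np.uint8);N,L,S,C=cv2.connectedComponentsWithStats(m)
        if N<2: continue
        i=1+S[1:,4].argmax()
        pts=np.argwhere(L==i)[:,::-1].astype(np.float32)+[x0,y0];r=cv2.minAreaRect(pts.astype(np.float32));q=cv2.boxPoints(r)
        z=.006 if n=='w1' else .076
        W=np.array([plane(p,u,v,z) for u,v in q]);c=W.mean(0)
        e=[W[1]-W[0],W[2]-W[1]];print(th,S[i],c.round(4),[(np.linalg.norm(k).round(4),np.degrees(np.arctan2(k[1],k[0])).round(1)) for k in e],W[:,:2].round(4).tolist())
crop('w1',200,90,240,150,3,'x1') ; crop('w2',265,120,100,120,5,'x2')
a=cv2.imread('pics/x1.png');b=cv2.imread('pics/x2.png')
b=cv2.resize(b,(375,450));a=a[:, 150:575]
cv2.imwrite('pics/x12.png',np.hstack([a,b]))
E
```

```text
40 243
60 [  10   25   44   51 2023] [0.5219 0.1335 0.006 ] [(np.float64(0.051), np.float64(-4.4)), (np.float64(0.0612), np.float64(-93.4))] [[0.4988, 0.166], [0.5496, 0.162], [0.546, 0.1009], [0.4932, 0.105]]
75 [  10   24   45   53 2269] [0.5225 0.1334 0.006 ] [(np.float64(0.0521), np.float64(-4.4)), (np.float64(0.0637), np.float64(-93.4))] [[0.4989, 0.1671], [0.5509, 0.1631], [0.5471, 0.0996], [0.4931, 0.1038]]
90 [   9   10   46   67 2988] [0.5225 0.1416 0.006 ] [(np.float64(0.0528), np.float64(-4.4)), (np.float64(0.08), np.float64(-93.4))] [[0.4992, 0.1835], [0.5519, 0.1794], [0.5471, 0.0996], [0.4919, 0.1039]]
46 243
60 [  17   16   23   52 1002] [ 0.5962 -0.2291  0.076 ] [(np.float64(0.0218), np.float64(-4.3)), (np.float64(0.0525), np.float64(-93.7))] [[0.5872, -0.2021], [0.6089, -0.2037], [0.6056, -0.2561], [0.583, -0.2544]]
75 [  16   10   25   58 1318] [ 0.5963 -0.2261  0.076 ] [(np.float64(0.023), np.float64(-2.5)), (np.float64(0.0589), np.float64(-91.8))] [[0.586, -0.1962], [0.609, -0.1972], [0.6071, -0.2561], [0.5831, -0.2551]]
90 [  16    9   25   60 1391] [ 0.5964 -0.2262  0.076 ] [(np.float64(0.0237), np.float64(-4.3)), (np.float64(0.0604), np.float64(-93.6))] [[0.5868, -0.1952], [0.6104, -0.1969], [0.6065, -0.2573], [0.5819, -0.2554]]
```

View pics/x12.png

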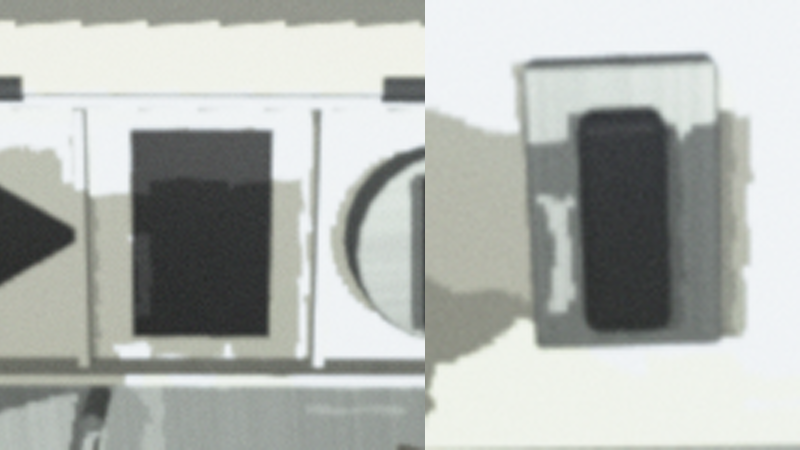

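The left crop shows the outline bounded by crop pixels (131..272, 130..336), parallel to the picture axes. The right crop shows the block's top face with corners (526,68), (714,62), (721,342) and (537,347). It's turned about 2° counter-clockwise relative to the tool.

```bash
python3 - <<'E'
from h import *
p=load('w2');f=lambda X,Y:(265+(X-425-1.4)/3.75,120+(Y-1.4)/3.75)
def show(n,W):
    W=np.array(W);s=W[1]-W[0];b=W[2]-W[3];l=W[0]-W[3];r=W[1]-W[2]
    print(n,W.mean(0).round(4),[np.linalg.norm(k).round(4) for k in(s,b,l,r)],[np.degrees(np.arctan2(k[1],k[0])).round(2) for k in(s,b)],[np.degrees(np.arctan2(k[1],k[0])-np.pi/2).round(2) for k in(l,r)])
show('block',[plane(p,*f(*q),.048) for q in [(526,68),(714,62),(721,342),(537,347)]])
show('grip',[plane(p,*f(*q),.076) for q in [(583,120),(664,117),(671,328),(586,331)]])
q1=load('w1');f=lambda X,Y:(250+(X-1)/3,90+(Y-1)/3)
show('label',[plane(q1,*f(*q),.006) for q in [(131,130),(272,129),(268.5,335.5),(132.5,336.5)]])
s=load('scene0');d=load('side0')
# label height check from two views: centre
print(tri((q1,*f(131,130)),(s,225+527/3,170+203/3)),proj(s,[.5225,.1416,.006]),proj(d,[.5225,.1416,.006]))
from station import sense;t=sense();print(t['eef_pos'],t['ee_rot'],t['joints'])
E
```

```text
block [ 0.5964 -0.2273  0.048 ] [np.float64(0.053), np.float64(0.0548), np.float64(0.0819), np.float64(0.0821)] [np.float64(-2.5), np.float64(-2.68)] [np.float64(-2.98), np.float64(-1.69)]
grip [ 0.5966 -0.227   0.076 ] [np.float64(0.0214), np.float64(0.0234), np.float64(0.0577), np.float64(0.0577)] [np.float64(-2.19), np.float64(-2.2)] [np.float64(-3.8), np.float64(-1.8)]
label [0.5228 0.1424 0.006 ] [np.float64(0.055), np.float64(0.0559), np.float64(0.0833), np.float64(0.0833)] [np.float64(-4.02), np.float64(-3.99)] [np.float64(-4.9), np.float64(-4.31)]
(array([0.50106402, 0.14493244, 0.01182604]), [np.float64(0.04121819283066524), np.float64(0.041218192830665204)]) (np.float64(413.22427189589536), np.float64(248.04158690564492)) (np.float64(269.6880262396219), np.float64(189.2612056164696))
[ 0.59134042 -0.22938938  0.26838421] [-3.14112930e+00 -1.44732086e-03  1.49711872e+00] [-0.13265146  0.46621078  0.64309122  1.52417984 -0.2893897   1.24857339
  0.47783879]
```

drive_tool(deltas=[[0.005,0.01,0.06,0,0,-0.005],[0,0,0.08,0,0,0],[0,0,0.09,0,0,0],[0,0,0.09,0,0,0],[0,0,0.06,0,0,0],[0,0,0.035,0,0,0],[0,0,0.015,0,0,0],[0,0,0,0,0,0],[0,0,0,0,0,0]], jaw=60)

```text
time: 5.0
eef_pos: [0.5968, -0.23, 0.0549]
ee_rot: [3.14, 0.0, 1.526]
contact_force: [0.2, -0.6, -0.5]
grip_width: 0.06
grip_force: 0.0
```

drive_tool(deltas=[[0,0,0,0,0,0],[0,0,0,0,0,0],[0,0,0,0,0,0],[0,0,0,0,0,0],[0,0,0,0,0,0],[0,0,0,0,0,0]], jaw=5, force=25)

```text
time: 5.75
eef_pos: [0.5959, -0.2298, 0.0537]
ee_rot: [-3.141, -0.0, 1.526]
contact_force: [-0.8, 0.2, 0.5]
grip_width: 0.0238
grip_force: 25.0
```

drive_tool(deltas=[[0,0,-0.03,0,0,0],[0,0,-0.06,0,0,0],[0,0,-0.08,0,0,0],[0,0,-0.08,0,0,0],[0,0,-0.05,0,0,0],[0,0,0,0,0,0],[0,0,0,0,0,0]])

```text
time: 6.62
eef_pos: [0.5955, -0.2294, 0.203]
ee_rot: [-3.141, -0.001, 1.526]
contact_force: [-0.5, -0.1, -2.9]
grip_width: 0.0236
grip_force: 25.0
```

drive_tool(deltas=[[0.06,-0.015,0,0,0,0],[0.091,-0.022,0,0,0,0],[0.091,-0.022,0,0,0,0],[0.091,-0.022,0,0,0,0],[0.091,-0.023,0,0,0,0],[0.091,-0.023,0,0,0,0],[0.091,-0.023,0,0,0,0],[0.075,-0.018,0,0,0,0],[0.05,-0.012,0,0,0,0.0048],[0,0,0,0,0,0],[0,0,0,0,0,0]])

```text
time: 8.0
eef_pos: [0.5222, 0.1384, 0.203]
ee_rot: [-3.14, 0.001, 1.495]
contact_force: [-0.3, -0.9, -2.8]
grip_width: 0.0242
grip_force: 25.0
```

```bash
python3 - <<'E'
from h import *
from station import sense
snap('wrist','w3');snap('side','s3');snap('scene','a3');s=sense();print(s['time'],s['eef_pos'],s['ee_rot'],s['contact_force'])
a=load('w3')['image'][60:260,200:460,::-1]
b=load('s3')['image'][110:230,190:340,::-1]
cv2.imwrite('pics/y3.png',np.hstack([cv2.resize(a,(520,400),interpolation=2),cv2.resize(b,(280,224),interpolation=2) if 0 else np.pad(cv2.resize(load('a3')['image'][150:310,340:500,::-1],(280,280),interpolation=2),((0,120),(0,0),(0,0)))]))
E
```

```text
8.15 [0.52274199 0.13803355 0.20350176] [-3.14135869e+00  6.62274477e-04  1.49375939e+00] [-0.04570983  0.01538234 -1.15215121]
```

View pics/y3.png

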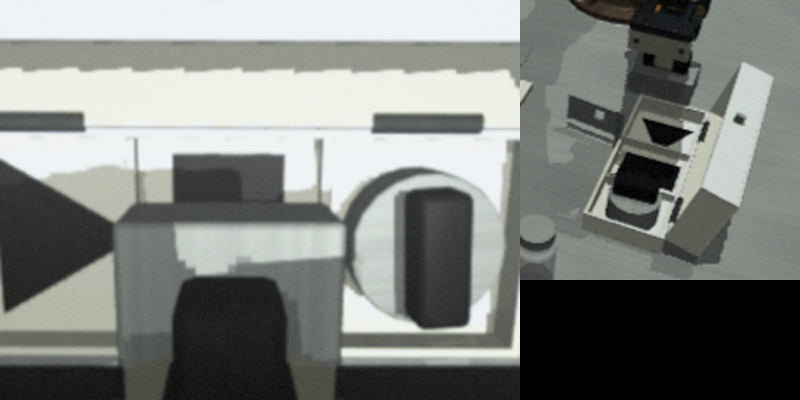

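The wrist view shows the held block's top rear edge from crop pixel (118,222) to (346,222), with its lower edge at row 203. The rectangle outline's rear edge runs from (173,155) to (285,154).

```bash
python3 - <<'E'
from h import *
p=load('w3');f=lambda X,Y:(200+(X-.5)/2,60+(Y-.5)/2)
for n,a,b,z in [('blk top',(118,222),(346,222),.1978),('blk bot',(128,203.5),(333,203.5),.1618),('label',(173,155),(285,154),.006),('grip',(178,279),(284,279),.226)]:
    A=plane(p,*f(*a),z);B=plane(p,*f(*b),z);d=B-A;print(n,((A+B)/2).round(4),np.linalg.norm(d).round(4),np.degrees(np.arctan2(d[1],d[0])).round(2))
E
```

```text
blk top [0.5275 0.1824 0.1978] 0.053 -4.35
blk bot [0.5271 0.1815 0.1618] 0.0578 -4.35
label [0.5267 0.1833 0.006 ] 0.0555 -3.85
grip [0.5267 0.1759 0.226 ] 0.0208 -4.35
```

drive_tool(deltas=[[0.0025,-0.001,0.04,0,0,0],[0,0,0.07,0,0,0],[0,0,0.07,0,0,0],[0,0,0.05,0,0,0],[0,0,0.04,0,0,0],[0,0,0.02,0,0,0],[0,0,0.008,0,0,0],[0,0,0,0,0,0],[0,0,0,0,0,0]])

```text
time: 9.28
eef_pos: [0.5227, 0.1408, 0.0554]
ee_rot: [3.141, -0.001, 1.495]
contact_force: [-0.1, -0.1, -1.6]
grip_width: 0.0241
grip_force: 25.0
```

drive_tool(deltas=[[0,0,0.003,0,0,0],[0,0,0.003,0,0,0],[0,0,0.003,0,0,0],[0,0,0,0,0,0],[0,0,0,0,0,0]])

```text
time: 9.9
eef_pos: [0.5222, 0.1407, 0.0502]
ee_rot: [-3.142, 0.0, 1.495]
contact_force: [-0.2, -0.7, -1.5]
grip_width: 0.0235
grip_force: 25.0
```

drive_tool(deltas=[[0,0,0.002,0,0,0],[0,0,0.002,0,0,0],[0,0,0,0,0,0],[0,0,0,0,0,0]])

```text
time: 10.4
eef_pos: [0.5222, 0.1407, 0.0482]
ee_rot: [3.142, -0.0, 1.495]
contact_force: [-0.2, -0.4, -2.9]
grip_width: 0.0237
grip_force: 25.0
```

drive_tool(deltas=[[0,0,0.001,0,0,0],[0,0,0.001,0,0,0],[0,0,0,0,0,0],[0,0,0,0,0,0]])

```text
time: 10.9
eef_pos: [0.5223, 0.1407, 0.0476]
ee_rot: [3.141, -0.0, 1.495]
contact_force: [-1.7, -1.0, 6.3]
grip_width: 0.0238
grip_force: 25.0
```

```bash
python3 - <<'E'
from h import *
snap('wrist','w4')
cv2.imwrite('pics/y4.png',cv2.resize(load('w4')['image'][90:270,230:430,::-1],(660,594),interpolation=2))
E
```

```text
(no output)
```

View pics/y4.png

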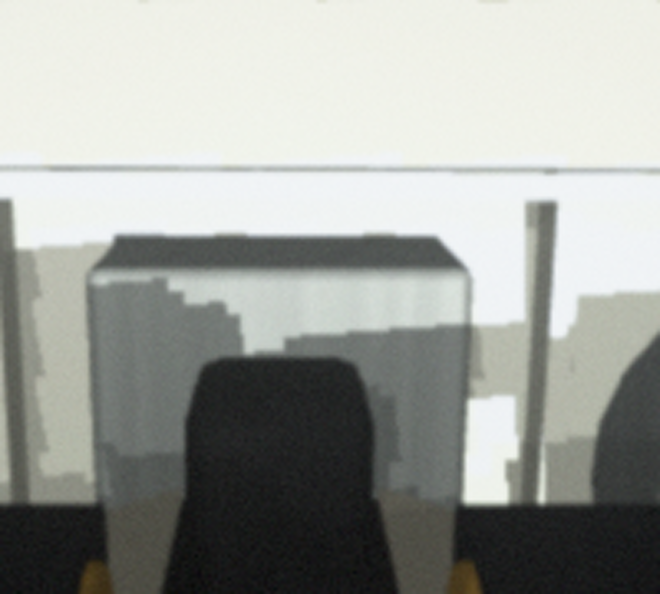

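The view shows the block's lower rear edge at row 236 from x=113 to x=436, with no outline showing behind it. I'll check that position before releasing.

```bash
python3 - <<'E'
from h import *
p=load('w4');f=lambda X,Y:(230+(X-1.15)/3.3,90+(Y-1.15)/3.3)
for n,a,b,z in [('bot',(113,236),(436,236),.006),('top',(91,269),(469,269),.042)]:
    A=plane(p,*f(*a),z);B=plane(p,*f(*b),z);d=B-A;print(n,((A+B)/2).round(4),np.linalg.norm(d).round(4),np.degrees(np.arctan2(d[1],d[0])).round(2))
E
```

```text
bot [0.5259 0.184  0.006 ] 0.0554 -4.35
top [0.5269 0.1844 0.042 ] 0.0534 -4.35
```

drive_tool(deltas=[[0,0,0,0,0,0],[0,0,0,0,0,0],[0,0,0,0,0,0],[0,0,0,0,0,0]], jaw=24, force=3)

```text
time: 11.45
eef_pos: [0.5223, 0.1407, 0.0471]
ee_rot: [3.142, 0.0, 1.496]
contact_force: [0.0, -0.3, 0.1]
grip_width: 0.0239
grip_force: 0.2
```

drive_tool(deltas=[[0,0,0,0,0,0],[0,0,0,0,0,0],[0,0,0,0,0,0],[0,0,0,0,0,0]], jaw=44, force=10)

```text
time: 11.95
eef_pos: [0.5223, 0.1407, 0.0472]
ee_rot: [3.142, -0.0, 1.495]
contact_force: [0.1, -0.5, 0.5]
grip_width: 0.0442
grip_force: 0.0
```

drive_tool(deltas=[[0,0,-0.03,0,0,0],[0,0,-0.06,0,0,0],[0,0,-0.08,0,0,0],[0,0,-0.08,0,0,0],[0,0,-0.07,0,0,0],[0,0,0,0,0,0],[0,0,0,0,0,0]])

```text
time: 12.82
eef_pos: [0.5219, 0.1407, 0.2073]
ee_rot: [-3.142, -0.0, 1.496]
contact_force: [-0.4, 0.4, -0.5]
grip_width: 0.0442
grip_force: 0.0
```

```bash
python3 - <<'E'
from h import *
p=snap('wrist','w5')
snap('scene','a5')
cv2.imwrite('pics/y5.png',np.hstack([cv2.resize(p['image'][60:260,200:460,::-1],(520,400),interpolation=2),np.pad(cv2.resize(load('a5')['image'][150:310,340:500,::-1],(280,280),interpolation=2),((0,120),(0,0),(0,0)))]))
E
```

```text
(no output)
```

View pics/y5.png

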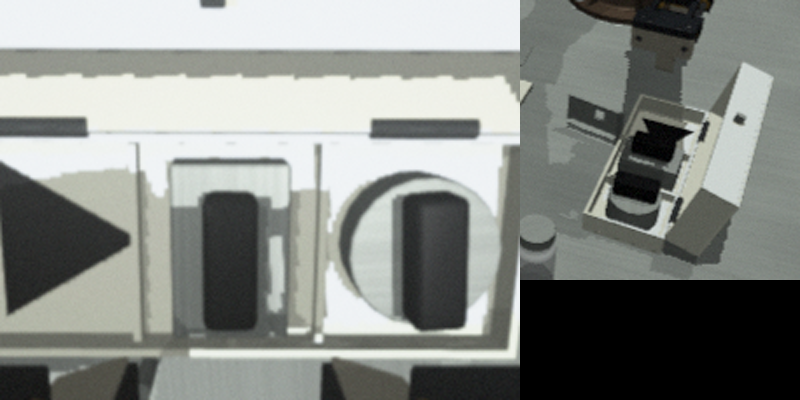

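The cutter stands square in the middle bay at crop (170..290, 160..335), with the grip parallel to the round cutter's and no outline showing. Next is the lid.

drive_tool(deltas=[[0.06,0.01,0,0,0,0],[0.08,0.01,0,0,0,0],[0.08,0.01,0,0,0,0],[0.08,0.01,0,0,0,0],[0.06,0.01,0,0,0,0],[0.034,0,0.02,0,0,0],[0,0,0.06,0,0,0],[0,0,0.06,0,0,0],[0,0,0.036,0,0,0],[0,0,0,0,0,0],[0,0,0,0,0,0]], jaw=0)

```text
time: 14.3
eef_pos: [0.5626, 0.3352, 0.1201]
ee_rot: [3.141, -0.001, 1.495]
contact_force: [-0.2, -0.1, 0.0]
grip_width: 0.0008
grip_force: 0.0
```

drive_tool(deltas=[[-0.02,0,0,0,0,0],[-0.02,0,0,0,0,0],[-0.02,0,0,0,0,0],[-0.02,0,0,0,0,0],[-0.02,0,0,0,0,0],[-0.02,0,0,0,0,0],[-0.02,0,0,0,0,0],[-0.02,0,0,0,0,0]])

```text
time: 15.3
eef_pos: [0.5563, 0.256, 0.1198]
ee_rot: [3.141, -0.002, 1.496]
contact_force: [-0.3, 3.5, 2.4]
grip_width: 0.0007
grip_force: 1.7
```

drive_tool(deltas=[[-0.024,0,-0.0095,0,0,0],[-0.024,0,-0.0095,0,0,0],[-0.024,0,-0.0095,0,0,0]])

```text
time: 15.68
eef_pos: [0.5529, 0.218, 0.1336]
ee_rot: [-3.141, 0.001, 1.495]
contact_force: [1.1, 1.4, -0.0]
grip_width: 0.0001
grip_force: 0.7
```

drive_tool(deltas=[[-0.02,0,0.001,0,0,0],[-0.02,0,0.001,0,0,0],[-0.02,0,0.002,0,0,0],[-0.02,0,0.002,0,0,0]])

```text
time: 16.18
eef_pos: [0.5501, 0.1788, 0.1302]
ee_rot: [-3.141, 0.0, 1.495]
contact_force: [0.4, 0.7, -0.2]
grip_width: 0.0005
grip_force: 0.4
```

```bash
python3 - <<'E'
from h import *
p=snap('scene','a6');q=snap('side','s6')
cv2.imwrite('pics/y6.png',np.hstack([cv2.resize(p['image'][140:310,340:500,::-1],(376,400),interpolation=2),cv2.resize(q['image'][90:250,190:350,::-1],(400,400),interpolation=2)]))
E
```

```text
(no output)
```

View pics/y6.png

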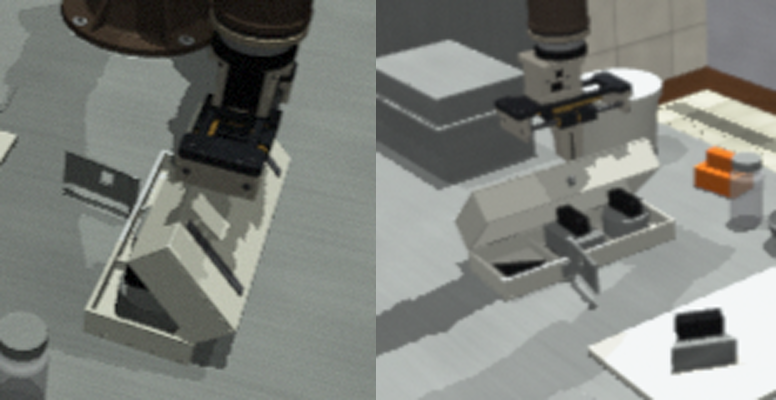

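The picture shows the lid half closed at about 45° with the fingertips on its outer face; the cutters are undisturbed and the hasp still stands out. I'll keep going along the arc and check by numbers from here, since that was the tenth picture.

drive_tool(deltas=[[-0.025,0,0.012,0,0,0],[-0.025,0,0.012,0,0,0],[-0.025,0,0.012,0,0,0]])

```text
time: 16.65
eef_pos: [0.5471, 0.1411, 0.1118]
ee_rot: [-3.141, 0.0, 1.495]
contact_force: [0.2, -0.6, -0.6]
grip_width: 0.0004
grip_force: 0.1
```

drive_tool(deltas=[[-0.013,0,0.013,0,0,0],[-0.013,0,0.013,0,0,0],[-0.013,0,0.013,0,0,0],[-0.006,0,0.013,0,0,0]])

```text
time: 17.15
eef_pos: [0.5457, 0.1195, 0.086]
ee_rot: [-3.142, 0.0, 1.495]
contact_force: [-0.0, 0.7, -0.5]
grip_width: 0.0006
grip_force: 0.0
```

drive_tool(deltas=[[0,0,0.004,0,0,0],[0,0,0.004,0,0,0],[0,0,0,0,0,0]])

```text
time: 17.52
eef_pos: [0.5458, 0.1201, 0.0826]
ee_rot: [3.141, -0.0, 1.496]
contact_force: [-0.4, -0.2, 0.7]
grip_width: 0.0005
grip_force: 0.0
```

drive_tool(deltas=[[0,0,0.002,0,0,0],[0,0,0.001,0,0,0],[0,0,0,0,0,0],[0,0,0,0,0,0]])

```text
time: 18.02
eef_pos: [0.5459, 0.1201, 0.0822]
ee_rot: [3.141, -0.001, 1.496]
contact_force: [-4.3, -0.0, 15.2]
grip_width: 0.0003
grip_force: 7.6
```

drive_tool(deltas=[[0,0,-0.04,0,0,0],[0,0,-0.07,0,0,0],[0,0,-0.073,0,0,0],[-0.06,-0.06,0,0,0,0],[-0.06,-0.06,0,0,0,0],[-0.06,-0.06,0,0,0,0],[-0.056,-0.06,0,0,0,0],[0,0,0,0,0,0],[0,0,0,0,0,0]])

```text
time: 19.15
eef_pos: [0.418, 0.0118, 0.1729]
ee_rot: [3.14, -0.001, 1.496]
contact_force: [-0.2, 0.7, 1.1]
grip_width: 0.0002
grip_force: 0.0
```

```bash
python3 - <<'E'
from h import *
from station import sense
p=snap('scene','a7');q=snap('side','s7');w=snap('wrist','w7');s=sense();print(s['time'],s['eef_pos'])
R=np.array([[.9972,.075],[-.075,.9972]])
c=lambda x,y,z:np.r_[np.array([.5226,.142])+R@np.array([x,y])/1e3,z]
print((R.T@(s['eef_pos'][:2]-[.5226,.142])*1e3).round(1))
# lid shut? expected front top edge corners in scene/side, and grey gradient around them
for n,im in (('scene',p),('side',q)):
    g=cv2.cvtColor(im['image'],cv2.COLOR_RGB2GRAY)
    for x in (40,90,140):
        u,v=proj(im,c(x,-55,.082));print(n,x,round(u),round(v),g[int(v)-6:int(v)+8,int(round(u))].tolist())
# hasp pixels in wrist view: dark-strap expected tip for angles
for th in (90,95,100,105):
    t=np.radians(th);X=c(-40+85*np.cos(t),-60-85*np.sin(t),.066);print(th,np.round(proj(w,X)),np.round(proj(p,X)),np.round(proj(q,X)))
E
```

```text
19.3 [0.41806569 0.01184645 0.17252589]
[ -94.5 -137.6]
scene 40 391 229 [50, 93, 130, 82, 51, 73, 123, 155, 189, 203, 197, 202, 204, 199]
scene 90 385 242 [125, 131, 131, 128, 126, 132, 148, 169, 193, 202, 202, 201, 203, 202]
scene 140 379 255 [124, 123, 118, 129, 151, 168, 190, 187, 113, 88, 88, 87, 83, 88]
side 40 286 173 [246, 246, 246, 246, 246, 245, 240, 161, 125, 120, 119, 119, 120, 118]
side 90 297 169 [245, 246, 243, 211, 144, 147, 232, 169, 124, 120, 119, 119, 119, 119]
side 140 308 165 [181, 180, 180, 181, 181, 183, 198, 197, 173, 140, 131, 130, 130, 131]
90 [382. 214.] [367. 207.] [281. 193.]
95 [373. 214.] [368. 206.] [279. 194.]
100 [363. 213.] [369. 204.] [277. 195.]
105 [354. 211.] [371. 203.] [275. 195.]
```

drive_tool(deltas=[[0,0,0.06,0,0,0],[0,0,0.09,0,0,0],[0,0,0.08,0,0,0],[0,0,0.035,0,0,0],[0,0,0,0,0,0],[0,0,0,0,0,0]])

```text
time: 20.05
eef_pos: [0.4179, 0.0113, 0.0404]
ee_rot: [3.141, -0.0, 1.496]
contact_force: [-0.2, -0.1, -0.4]
grip_width: 0.0008
grip_force: 0.0
```

drive_tool(deltas=[[0,0.02,0,0,0,0],[0,0.02,0,0,0,0],[0,0.014,0,0,0,0],[0,0.014,0,0,0,0],[0.004,0.018,0,0,0,0],[0.004,0.018,0,0,0,0],[0.004,0.017,0,0,0,0],[0.005,0.017,0,0,0,0]])

```text
time: 21.05
eef_pos: [0.4872, 0.0147, 0.0399]
ee_rot: [-3.141, -0.0, 1.496]
contact_force: [-0.8, 0.0, -0.3]
grip_width: 0.0002
grip_force: 0.2
```

drive_tool(deltas=[[0.011,0.0145,0,0,0,0],[0.012,0.014,0,0,0,0],[0.012,0.013,0,0,0,0],[0.013,0.0125,0,0,0,0],[0.0165,0.007,0,0,0,0],[0.0165,0.007,0,0,0,0],[0.01,0.013,0,0,0,0],[0.011,0.013,0,0,0,0],[0.005,0.006,0,0,0,0],[0.004,0.006,0,0,0,0],[0,0,0,0,0,0]])

```text
time: 22.42
eef_pos: [0.5421, 0.0646, 0.0395]
ee_rot: [-3.139, 0.001, 1.494]
contact_force: [-5.0, -4.2, 1.3]
grip_width: 0.0007
grip_force: 1.9
```

drive_tool(deltas=[[0.003,0,0,0,0,0],[0.003,0,0,0,0,0],[0,0,0,0,0,0],[0,0,0,0,0,0]])

```text
time: 22.92
eef_pos: [0.542, 0.0652, 0.0395]
ee_rot: [-3.139, 0.003, 1.492]
contact_force: [-4.6, -9.9, 2.0]
grip_width: 0.0003
grip_force: 5.5
```

drive_tool(deltas=[[-0.02,0,0,0,0,0],[-0.06,0,0,0,0,0],[-0.06,0,0,0,0,0],[0,0,-0.08,0,0,0],[0,0,-0.1,0,0,0],[0,0,-0.1,0,0,0],[0,0,-0.06,0,0,0],[0,0,0,0,0,0],[0,0,0,0,0,0]])

```text
time: 24.05
eef_pos: [0.5384, -0.0009, 0.2094]
ee_rot: [-3.141, -0.0, 1.496]
contact_force: [-0.2, -0.7, 0.4]
grip_width: 0.0005
grip_force: 0.0
```

```bash
python3 - <<'E'
from h import *
from station import sense
p=snap('scene','a8');q=snap('side','s8');w=snap('wrist','w8');s=sense();print(s['time'],s['eef_pos'])
R=np.array([[.9972,.075],[-.075,.9972]])
c=lambda x,y,z:np.r_[np.array([.5226,.142])+R@np.array([x,y])/1e3,z]
for n,im in (('side',q),('scene',p),('wrist',w)):
    g=cv2.cvtColor(im['image'],cv2.COLOR_RGB2GRAY)
    print(n,'case front row z=.06, x=-60..80:',[(x,int(g[int(round(v)),int(round(u))])) for x in range(-60,85,5) for u,v in [proj(im,c(x,-62,.058))] if 0<=u<640 and 0<=v<400])
    for th in (0,3,6,10):
        t=np.radians(th);print(th,[tuple(np.round(proj(im,c(-40+85*np.cos(t)-2*np.sin(t),-60-85*np.sin(t)-2*np.cos(t),z)),1)) for z in (.066,.022)])
q=load('s8')['image'];g=cv2.cvtColor(q,cv2.COLOR_RGB2GRAY)
u0,v0=map(int,proj(load('s8'),c(20,-60,.044)));print(u0,v0);print('\n'.join(' '.join('%3d'%k for k in r) for r in g[v0-18:v0+20,u0-26:u0+20]))
E
```

```text
24.2 [ 0.5379888  -0.00097977  0.20887617]
side case front row z=.06, x=-60..80: [(-60, 120), (-55, 117), (-50, 102), (-45, 81), (-40, 84), (-35, 75), (-30, 75), (-25, 77), (-20, 75), (-15, 83), (-10, 94), (-5, 80), (0, 78), (5, 75), (10, 78), (15, 77), (20, 76), (25, 75), (30, 74), (35, 76), (40, 77), (45, 92), (50, 108), (55, 119), (60, 120), (65, 120), (70, 120), (75, 119), (80, 120)]
0 [(np.float64(288.2), np.float64(177.3)), (np.float64(288.8), np.float64(188.0))]
3 [(np.float64(288.8), np.float64(177.8)), (np.float64(289.4), np.float64(188.5))]
6 [(np.float64(289.4), np.float64(178.3)), (np.float64(290.0), np.float64(189.0))]
10 [(np.float64(290.1), np.float64(178.9)), (np.float64(290.7), np.float64(189.7))]
scene case front row z=.06, x=-60..80: [(-60, 164), (-55, 143), (-50, 177), (-45, 131), (-40, 161), (-35, 160), (-30, 176), (-25, 161), (-20, 172), (-15, 162), (-10, 139), (-5, 158), (0, 140), (5, 173), (10, 162), (15, 181), (20, 158), (25, 178), (30, 159), (35, 136), (40, 158), (45, 125), (50, 161), (55, 173), (60, 153), (65, 172), (70, 152), (75, 199), (80, 174)]
0 [(np.f
[... 7324 characters left out ...]
  81  83  92  93 104 129 103 100 116 145 138 122 153 161 163 168 179 179 180 183 183 185 186 184 183 183 183 183 182 180 175 162 127 119 110 106 106
119 120 120 120 119 120 119 117 112 103  93  89  91 101 124 147 151 155 159 158 163 179 182 180 181 183 183 183 182 183 184 185 185 183 181 178 177 175 164 130 120 112 118 118 116 113
121 121 120 118 119 119 115 113 108 100  96  98 113 147 154 160 167 173 165 168 179 183 184 184 185 185 185 184 183 183 181 178 179 167 133 128 128 128 124 121 121 138 170 171 171 159
121 120 118 116 113 113 122 148 150 149 149 150 154 163 168 178 180 182 181 180 183 182 184 185 184 186 186 183 177 177 165 132 127 123 113 111 113 119 138 172 174 178 182 182 181 179
```

```bash
python3 - <<'E'
from h import *
w=load('w8');g=cv2.cvtColor(w['image'],cv2.COLOR_RGB2GRAY)
R=np.array([[.9972,.075],[-.075,.9972]])
c=lambda x,y,z:np.r_[np.array([.5226,.142])+R@np.array([x,y])/1e3,z]
for x in (-70,-30,-20,-12,5,15,25,35,42,60):
    u,v=proj(w,c(x,-62,.066));a=proj(w,c(x,-58,.066))[1];l=proj(w,c(x,-55,.082))[1];print(x,round(u),'outer',round(v,1),'inner',round(a,1),'lid',round(l,1),g[84:112,int(round(u))].tolist())
E
```

```text
-70 196 outer 99.7 inner 94.6 lid 89.7 [241, 241, 242, 239, 227, 168, 120, 105, 102, 100, 98, 97, 111, 146, 164, 161, 165, 162, 162, 163, 159, 161, 161, 161, 163, 159, 160, 161]
-30 244 outer 99.7 inner 94.6 lid 89.6 [241, 242, 242, 241, 232, 183, 125, 106, 105, 109, 134, 174, 199, 209, 200, 160, 106, 79, 80, 102, 143, 160, 164, 165, 165, 164, 165, 164]
-20 257 outer 99.7 inner 94.5 lid 89.6 [242, 241, 242, 241, 235, 200, 139, 109, 106, 115, 148, 190, 209, 213, 204, 179, 125, 96, 105, 106, 120, 150, 160, 164, 163, 161, 163, 162]
-12 266 outer 99.7 inner 94.5 lid 89.6 [242, 242, 242, 241, 237, 207, 147, 113, 108, 115, 145, 176, 193, 204, 204, 180, 127, 95, 100, 111, 145, 162, 164, 166, 166, 163, 164, 163]
5 287 outer 99.7 inner 94.5 lid 89.6 [242, 241, 243, 242, 239, 210, 148, 113, 106, 113, 146, 201, 221, 222, 218, 188, 132, 100, 97, 103, 117, 146, 161, 163, 162, 164, 164, 166]
15 300 outer 99.6 inner 94.5 lid 89.6 [242, 241, 242, 242, 237, 208, 146, 112, 106, 109, 137, 185, 206, 216, 217, 189, 131, 98, 102, 124, 155, 167, 166, 165, 165, 168, 167, 165]
25 312 outer 99.6 inner 94.5 lid 89.6 [242, 242, 242, 242, 237, 215, 164, 122, 107, 113, 139, 190, 219, 227, 227, 213, 153, 100, 94, 100, 116, 147, 164, 163, 166, 161, 166, 168]
35 324 outer 99.6 inner 94.5 lid 89.6 [242, 242, 243, 241, 238, 220, 168, 126, 111, 112, 143, 201, 222, 225, 225, 212, 151, 100, 94, 95, 92, 108, 143, 158, 159, 160, 159, 163]
42 333 outer 99.6 inner 94.5 lid 89.6 [242, 242, 243, 242, 237, 219, 155, 111, 122, 158, 193, 210, 225, 230, 229, 225, 208, 160, 117, 119, 147, 159, 158, 161, 161, 160, 159, 162]
60 355 outer 99.6 inner 94.5 lid 89.5 [242, 241, 242, 242, 240, 227, 167, 117, 108, 104, 102, 100, 110, 144, 159, 159, 159, 159, 157, 161, 160, 161, 158, 158, 161, 163, 160, 161]
```

```bash
python3 -c "
from station import *
print(job_done())"
```

```text
the job is handed in; nothing more can be done
None
```

The rectangular cutter is on its outline (within about 1 mm and 0.5° by camera, before the lid closed), the lid is shut, the hasp is flat over the catch, and the job was handed in at about 24 s.

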